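Unlatch the guard-cage gate and hold it open

ROBOT

A 6-joint arm with a two-finger parallel gripper is mounted at the origin on a cart in front of the work surface, level with it; the furniture and walls round the work are solid. World frame = base frame: x ahead of the robot, y to its left, z up, the work surface at z = 0. Lengths are in m, angles in rad, forces in N, time in s.
With the tool pointing down it reaches from about 0.4 to 0.925 m from the base axis. Payload 3.4 kg.
Tool frame: the origin (TCP) lies midway between the tips of the shut fingers; the grasp point (between the pads) lies 19 mm behind it (robot.tcp_to_grasp is the distance from the TCP to the grasp point, in m); z points along the fingers, y is the line along which they close (so a half turn about z gives the same grasp; the last joint's range is limited). The gripper opens to 85 mm and grips with 20 to 120 N. Pads are 22 mm wide; open, the fingers measure 114 mm over their backs; the gripper's body (76 mm by 85 mm) begins 54 mm behind the grasp point. The pads swing forward as they close: fully open they stand 13 mm farther back than shut.
Start: joints at [-0.073, 0.307, 1.506, -0, 1.328, -0.073], TCP at [0.575, -0, 0.231] pointing down, gripper open.
Joint ranges: [-3.12, 3.12], [-1.05, 2.28], [0.14, 2.33], [-1.42, 4.57], [0.1, 2.73], [-2.68, 2.68]. Speed limits (rad/s): [2.57, 2.57, 3.14, 3.14, 3.14, 3.14].

INTERFACE

Orientations are given as a unit quaternion [w, x, y, z].
In Python, from bench import robot, kin, sensors, cams gives the robot as it stands. Calls block until the motion is done:
- robot.movep(position, orientation): joint-space move of the TCP to a pose.
- robot.movel(position, velocity=0.15, orientation=None, threshold=None): straight line of the TCP; orientation=None keeps the orientation; velocity is the mean speed in m/s. With threshold (N) it stops when the force on the tool has changed by that much, and returns True; else False.
- robot.goto_joints(angles): joint-space move.
- robot.gripper_to(opening, newtons=None): finger opening in m; newtons is the grip in N (None keeps the last); returns when the fingers have stopped.
- robot.sleep(seconds).
- kin.solve_ik(position, orientation): joint angles nearest the present ones, or None.
- sensors.observe(): the state.
- cams.snapshot(name): name is "scene" or "side" or "wrist"; returns the picture (400x640x3 uint8, red, green, blue); there is no depth.
- cams.camera_params(name): a dict with "camera_matrix" (3x3 intrinsics, pixels), "xyz" and "rotation" of the camera in the world. Camera axes: x right, y down, z forward; pixel columns grow to the right and rows downward; lengths in m; the calibration is good to about 2 mm. A picture is of the moment at which its call begins: read the wrist's pose just before it. camera_params takes no time and is no camera call; for the wrist camera it gives the pose at the moment of the call.
A pose or a line that the arm cannot do raises robot.MotionError and nothing moves.
- robot.job_done(): hands the job in; it is judged then, once.
The state is a dict: "time_s": time; "q": joint angles; "joint_velocities": joint speeds; "tau": joint torques, N m; "eef_pos": TCP position; "eef_rot": TCP orientation; "contact_force": force on the tool from outside, world axes, zero at the start; "torque": the same for the moment, N m; "gripper_width": finger opening in m; "finger_force": force on a finger pad.
Only numpy, scipy, OpenCV 4.12 (cv2) and the standard library are available. Lean on these libraries where they do the work, as an engineer would, in place of code of your own. Each camera call takes 0.05 s, during which the arm holds its last target. There are 200 camera calls.

TASK

A colleague wants to reach the gear casting inside the small guard cage on the bench. Squeeze the gate's two catches, first the one beside the hinge and then the one farther out, so that their bolts draw back; then swing the gate towards you past its detent until it stands about square to the cage front, and keep holding it there against its closing spring. The program finishes while still holding the gate wide open; leave the casting, the tape measure, the tape roll, the screw tin, the torch and the grey pliers where they are.

Things in the scene. Friction and masses are not known exactly. Their poses are not given: they have to be found in the camera images.
- cage: Guard cage fixed to the bench, turned some 30 to 45 degrees to the right: plywood box 150 mm deep (x), 260 mm wide (y), 130 mm high, roof of steel rods. Origin at the middle of its underside; its -x side is the front, facing the robot and to its left, closed by the gate 82 mm before the origin.
- gate_hinge (a point): On the gate's vertical hinge axis, at the gate's left end seen from the robot, 125 mm above the bench. Gate: plywood in an aluminium frame, 12 mm thick, top edge 125 mm up, reaching from 8 to 212 mm from this axis. The frame turns with the gate: z up, y along the gate from free end to hinge, x into the cage when shut (it opens towards -x).
- hinge_catch_mid (a point): Centre of the hinge-side catch on the gate's top, 45 mm from the hinge axis, 158 mm up; frame as the gate's. Two upright steel ears (22 mm along x, 8 mm along y, 132 to 179 mm above the bench) stand either side along y: 46 mm over their outer faces, 28 mm when squeezed together. They move in equally, need about 4 N, stay where left, and draw back a bolt at the free end.
- outer_catch_mid (a point): Centre of the outer catch, 125 mm from the hinge axis, 158 mm up; the same pair of ears as the hinge-side catch, working the same way.
- hinge_catch (a joint): How far each ear of the hinge-side catch has been squeezed in (m): 0 engaged, 0.009 fully squeezed; the bolt is free of its keeper from about 0.006.
- outer_catch (a joint): The same for the outer catch (m): 0 engaged, 0.009 fully squeezed.
- pull_post (a point): Round upright steel post, 14 mm in diameter, on top of the gate near its free end, 190 mm from the hinge axis; it stands from 125 to 177 mm above the bench, this point is on its axis 155 mm up. It turns with the gate. A clear gap of about 35 mm lies between it and the outer catch.
- gate (a joint): Gate angle (rad): 0 shut, growing as the free end swings towards the robot and then to its left, stop at 1.65. A spring pulls it shut (0.13 N m shut, 0.5 N m at 1.57). A sprung detent must be passed: the pull needed at the post is about 4 N near 0.5 rad; its crest is at 0.75 rad. Let go beyond it, the gate falls back to about 0.9 rad.
- gear_casting_mid (a point): Grey die-cast gear housing, 76x111x46 mm, on the floor inside the cage; point 20 mm above its underside. Not to be touched.
- tape_measure_mid (a point): Tape measure, 43x86x66 mm, standing behind and left of the cage; bystander, point 20 mm above the underside.
- screw_tin_mid (a point): Round tin of screws, 79x74x56 mm, standing before and right of the cage; bystander, point 20 mm above the underside.
- flashlight_mid (a point): Small dark torch, 37x121x37 mm, lying farther to the right; bystander, point 20 mm above the underside.
- pliers_grey_mid (a point): Pliers with grey handles, 53x186x14 mm, lying to the right of the tin; bystander, point 20 mm above the underside.
- tape_roll_mid (a point): Roll of black insulating tape, 65x65x19 mm, lying at the left; bystander, point 20 mm above the underside.

How it is judged:
On the way, in this order (a step that is already met when the one before it is completed fails the run):
1. the hinge-side catch is squeezed, the outer one still engaged, the gate shut (value of joint hinge_catch above 0.007 m and value of joint outer_catch below 0.003 m and value of joint gate below 0.06 rad), for 0.1 s.
2. the outer catch is squeezed as well (value of joint outer_catch above 0.007 m and value of joint hinge_catch above 0.006 m), for 0.1 s.
3. the gate has been swung past its detent (value of joint gate above 0.95 rad), for 0.05 s.
At the end, for the whole second after the job is handed in: Both bolts are drawn back (more than 6 mm) and the gate is held by the robot's fingers (more than 1 N on it) at more than 1.35 rad (77 degrees) open through the last second; nothing else keeps it there (value of joint gate above 1.35 rad and contact force between the fingers and gate above 1 N and value of joint each of hinge_catch, outer_catch above 0.006 m); the arm keeps its last pose, push and grip.
It fails at once if the outer catch is released before the hinge-side one (value of joint outer_catch above 0.005 m and value of joint hinge_catch below 0.005 m).
It fails at once if the casting or a bystander is shifted by more than 20 mm (distance of any of gear_casting_mid, tape_measure_mid, screw_tin_mid, flashlight_mid, pliers_grey_mid, tape_roll_mid from where it was at the start of the episode above 0.02 m).
It also fails if it takes over 48 s, if anything falls off the work surface, if the arm or the gripper's body presses on something with over 40 N, if the wrist force passes 120 N, or if a joint passes its speed limit or range.

## Working session

There is one attempt and no reset: what is moved stays moved. The work goes in short steps, each a Python script; the robot and the scene stay as the last script left them, time stands still between calls to the robot, and variables do not carry over. Pictures are saved under pics/ and viewed, at most 10 in all, crops included, and the job is handed in when it is done.

```bash
mkdir -p pics; python3 - <<'E'
from bench import robot,kin,sensors,cams
import cv2,numpy as np
for n in ["scene","side","wrist"]:
    p=cams.camera_params(n);print(n,p)
    im=cams.snapshot(n);cv2.imwrite(f"pics/{n}0.png",im[:,:,::-1])
print(sensors.observe())
E
```

```text
scene {'camera_matrix': array([[467.41717622,   0.        , 316.74107535],
       [  0.        , 467.41717622, 207.56538362],
       [  0.        ,   0.        ,   1.        ]]), 'xyz': array([ 0.00658665, -0.66504434,  1.22865093]), 'rotation': array([-0.31028817,  0.89379469, -0.30850229,  0.09838007])}
side {'camera_matrix': array([[380.10066582,   0.        , 313.01490546],
       [  0.        , 380.10066582, 206.68723086],
       [  0.        ,   0.        ,   1.        ]]), 'xyz': array([ 0.08029595, -0.91107243,  0.80775336]), 'rotation': array([-0.45607909,  0.86051187, -0.20015534,  0.1070001 ])}
wrist {'camera_matrix': array([[291.62043006,   0.        , 322.95459837],
       [  0.        , 291.62043006, 204.00941738],
       [  0.        ,   0.        ,   1.        ]]), 'xyz': array([0.5741353 , 0.07385803, 0.37297759]), 'rotation': array([ 1.45729417e-01,  9.89323242e-01,  3.13964606e-04, -1.53664844e-03])}
{'time_s': 0.15, 'q': array([-7.34966666e-02,  3.07445697e-01,  1.50737226e+00, -5.72189232e-06,
        1.32841526e+00, -7.34727190e-02]), 'joint_velocities': array([-4.22682889e-04, -6.25867386e-04, -5.01221445e-03,  9.90312809e-05,
        1.12262791e-03, -1.61154910e-03]), 'tau': array([ 7.71606137e-04, -4.57977819e+01, -2.52218986e+01, -9.54763436e-05,
        8.49722768e-03, -4.89260890e-05]), 'eef_pos': array([5.74464482e-01, 1.47547267e-05, 2.30567547e-01]), 'eef_rot': array([-6.19232252e-04,  7.07114523e-01,  7.07098564e-01, -5.37979084e-04]), 'contact_force': array([-0.37549036,  0.55620622, -0.71303569]), 'torque': array([-0.0300667 ,  0.06213931, -0.01392987]), 'finger_force': 0.0, 'gripper_width': 0.08553993050522643}
```

View pics/scene0.png

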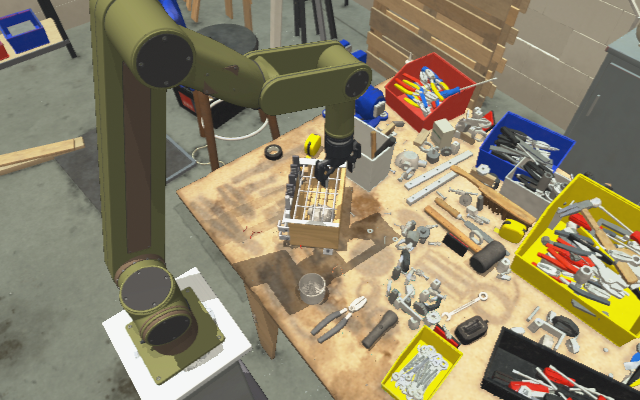

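View pics/side0.png

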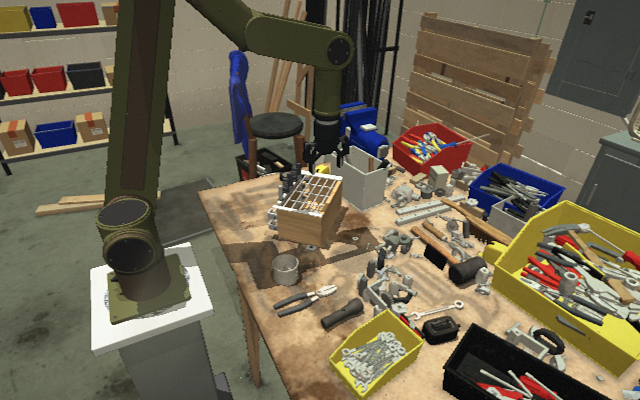

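View pics/wrist0.png

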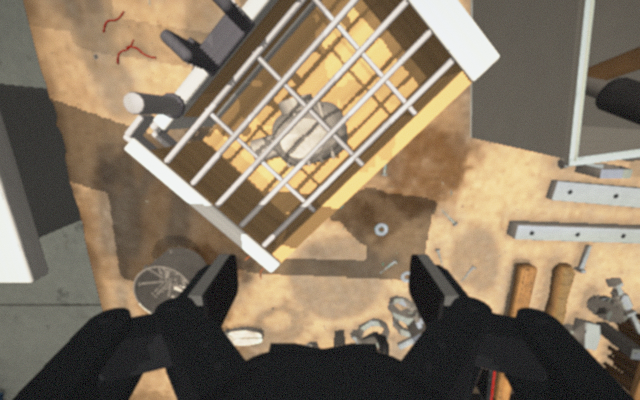

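The wrist view shows the gate running from the pull post top at about (134,104) up-right past the outer catch, whose ear tops are near (178,40) and (232,8). The casting is inside, at about (310,130). I'll work out rough positions from these and move to where I can see the whole gate.

```bash
cat > h.py <<'E'
from bench import robot,kin,sensors,cams
import cv2,numpy as np
from scipy.spatial.transform import Rotation as R
def rq(q): return R.from_quat(np.roll(q,-1))
def ray(p,px):
    d=rq(p["rotation"]).apply(np.linalg.inv(p["camera_matrix"])@[px[0],px[1],1]); return np.array(p["xyz"]),d
def onz(p,px,z):
    o,d=ray(p,px); return o+d*(z-o[2])/d[2]
def down(yaw):   # tool down, tool y axis along direction yaw (rad) in the plane
    y=np.array([np.cos(yaw),np.sin(yaw),0]);z=np.array([0,0,-1.]);x=np.cross(y,z)
    return np.roll(R.from_matrix(np.c_[x,y,z]).as_quat(),1)
def proj(p,X):
    c=rq(p["rotation"]).inv().apply(np.array(X)-p["xyz"]); u=p["camera_matrix"]@c; return u[:2]/u[2]
E
python3 - <<'E'
from h import *
p=cams.camera_params("wrist")
for px,z in [((134,104),.177),((178,40),.179),((232,8),.179),((138,145),.125),((275,265),.13),((485,65),.13),((165,285),.05)]: print(px,onz(p,px,z).round(3))
e=sensors.observe()
for pos in [(.45,.07,.36),(.5,.05,.4),(.5,.08,.4)]:
  for yaw in [np.pi/2,0,np.pi]:
    print(pos,yaw,kin.solve_ik(pos,down(yaw)))
print(R.from_quat(np.roll(e["eef_rot"],-1)).as_matrix().round(2))
E
```

```text
(134, 104) [0.453 0.081 0.177]
(178, 40) [0.487 0.117 0.179]
(232, 8) [0.521 0.134 0.179]
(138, 145) [0.418 0.051 0.125]
(275, 265) [ 0.529 -0.059  0.13 ]
(485, 65) [0.697 0.111 0.13 ]
(165, 285) [ 0.374 -0.131  0.05 ]
(0.45, 0.07, 0.36) 1.5707963267948966 [ 6.15222853e-02  5.59474320e-02  1.50834564e+00 -4.44089210e-16
  1.57729958e+00 -1.50927404e+00]
(0.45, 0.07, 0.36) 0 [ 6.15222853e-02  5.59474320e-02  1.50834564e+00 -4.44089210e-16
  1.57729958e+00  6.15222853e-02]
(0.45, 0.07, 0.36) 3.141592653589793 None
(0.5, 0.05, 0.4) 1.5707963267948966 [ 1.55884815e-02  1.15807709e-01  1.34584119e+00 -4.44089210e-16
  1.67994375e+00 -1.55520785e+00]
(0.5, 0.05, 0.4) 0 [ 1.55884815e-02  1.15807709e-01  1.34584119e+00 -4.44089210e-16
  1.67994375e+00  1.55884815e-02]
(0.5, 0.05, 0.4) 3.141592653589793 None
(0.5, 0.08, 0.4) 1.5707963267948966 [ 7.52184963e-02  1.21746178e-01  1.33883492e+00 -4.44089210e-16
  1.68101156e+00 -1.49557783e+00]
(0.5, 0.08, 0.4) 0 [ 7.52184963e-02  1.21746178e-01  1.33883492e+00 -4.44089210e-16
  1.68101156e+00  7.52184963e-02]
(0.5, 0.08, 0.4) 3.141592653589793 None
[[ 0.  1. -0.]
 [ 1. -0.  0.]
 [ 0. -0. -1.]]
```

```bash
python3 - <<'E'
from h import *
robot.movep([.53,.09,.33],down(0))
p=cams.camera_params("wrist");im=cams.snapshot("wrist")
import pickle;pickle.dump((p,im),open("v1.pkl","wb"))
cv2.imwrite("pics/w1.png",im[:,:,::-1])
robot.movep([.48,.06,.33],down(0.7))
p=cams.camera_params("wrist");im=cams.snapshot("wrist")
pickle.dump((p,im),open("v2.pkl","wb"))
cv2.imwrite("pics/w2.png",im[:,:,::-1])
print(sensors.observe()["time_s"])
E
```

```text
1.6167
```

View pics/w1.png

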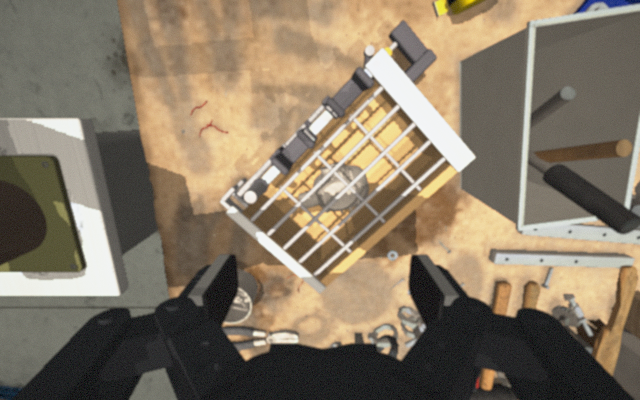

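View pics/w2.png

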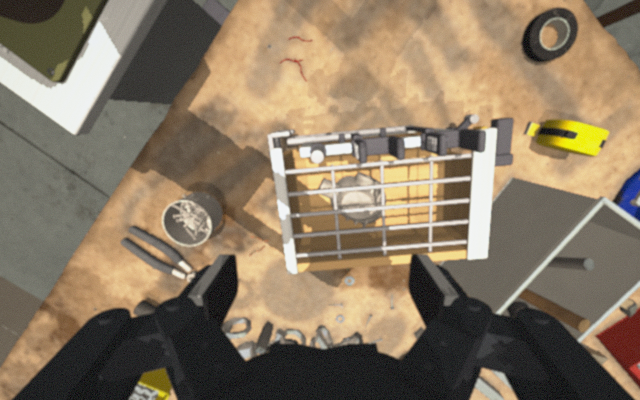

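The pictures show the gate from the post, at (250,197) in w1 and (317,156) in w2, to the hinge with a dark bracket, at (372,50) in w1 and (472,121) in w2. The two catches lie between them. I'll enlarge both in one picture.

```bash
python3 - <<'E'
import cv2,numpy as np
a=cv2.imread("pics/w1.png")[20:220,220:420];b=cv2.imread("pics/w2.png")[100:180,270:530]
a=cv2.resize(a,None,fx=2.0,fy=2.0,interpolation=3)[:, :];b=cv2.resize(b,None,fx=3,fy=3,interpolation=3)
o=np.zeros((600,800,3),np.uint8)
a=cv2.resize(cv2.imread("pics/w1.png")[20:210,235:435],None,fx=1.85,fy=1.85,interpolation=3)
o[:a.shape[0],:a.shape[1]]=a; o[355:355+b.shape[0],:b.shape[1]]=b
cv2.imwrite("pics/c1.png",o)
E
```

```text
(no output)
```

View pics/c1.png

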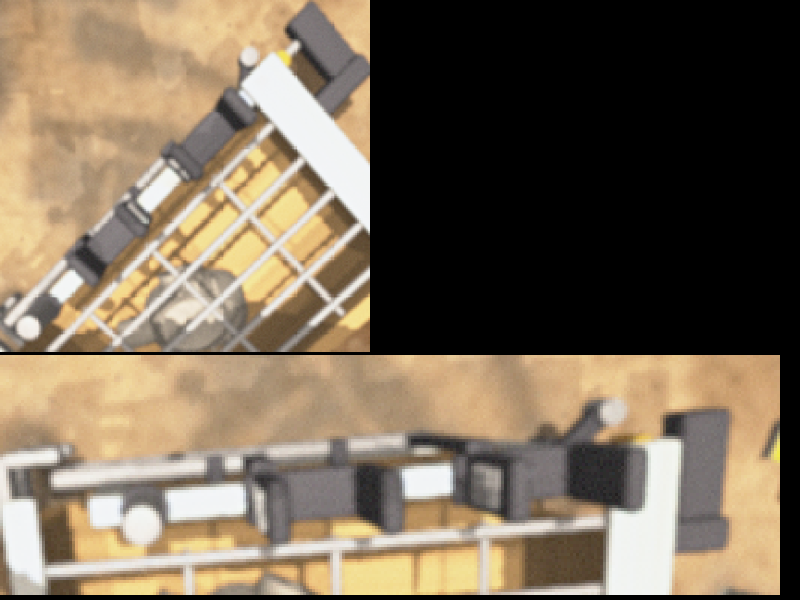

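w1 post top (250,197), ear tops (364,77), (331,108), (307,138), (280,164). w2 post (318,156), ears (478,141), (441,143), (398,148), (362,151). I'll project them onto z≈0.178 and fit the gate line.

```bash
python3 - <<'E'
from h import *
import pickle
s=np.array([190,144,106,64,26])/1000; z=[.177]+[.179]*4
V=[("v1",[(250.1,196.8),(280.4,163.8),(307.4,138.4),(331.2,108.1),(363.6,76.8)]),("v2",[(317.7,156.3),(362,151),(398.3,148.3),(441,143.3),(478.3,141)])]
def fit(P,s):
    A=P[:,0]+1j*P[:,1]; sc=s-s.mean(); a=A-A.mean(); k=(a*sc).sum(); u=k/abs(k)  # direction hinge->free
    h=A.mean()-u*s.mean(); res=(A-(h+u*s))/u
    return h,np.angle(-u),np.c_[res.real,res.imag]*1000
al=[]
for n,px in V:
    p,_=pickle.load(open(n+".pkl","rb"))
    P=np.array([onz(p,q,zz) for q,zz in zip(px,z)])[:,:2]; al.append(P)
    h,a,r=fit(P,s);print(n,p["xyz"].round(3),h,np.degrees(a),'\n',P.round(4).tolist(),'\n',r.round(1).tolist())
h,a,r=fit(np.mean(al,0),s);print(h,np.degrees(a))
E
```

```text
v1 [0.529 0.164 0.472] (0.5851679489668062+0.21807795824126278j) 45.706494327002524 
 [[0.4526, 0.0823], [0.4861, 0.1173], [0.5137, 0.1424], [0.5368, 0.1707], [0.5666, 0.1983]] 
 [[-0.2, -0.1], [-2.7, -0.6], [-1.9, 1.7], [3.7, -1.5], [1.2, 0.5]]
v2 [0.433 0.116 0.471] (0.5833173364241742+0.2167020898107559j) 45.48845912973879 
 [[0.4526, 0.0829], [0.4828, 0.1154], [0.5085, 0.1404], [0.5373, 0.1709], [0.5638, 0.1959]] 
 [[-2.9, 0.6], [-1.3, -0.7], [0.8, 0.2], [0.9, -0.7], [2.5, 0.6]]
(0.5842420258069154+0.2173908967434265j) 45.598045019731266
```

```bash
python3 - <<'E'
from h import *
import pickle
p1=pickle.load(open("v1.pkl","rb"))[0];p2=pickle.load(open("v2.pkl","rb"))[0]
h=np.array([.584,.217]);d=np.array([np.cos(np.radians(45.6)),np.sin(np.radians(45.6))]);n=np.array([d[1],-d[0]]) # n=into cage
def tri(a,b):
    a=(235+a[0]/1.85,20+a[1]/1.85);b=(270+b[0]/3,100+(b[1]-355)/3)
    o1,d1=ray(p1,a);o2,d2=ray(p2,b)
    t=np.linalg.lstsq(np.c_[d1,-d2],o2-o1,rcond=None)[0];X=(o1+d1*t[0]+o2+d2*t[1])/2
    print(X.round(3),"gap",np.linalg.norm(o1+d1*t[0]-o2-d2*t[1]).round(4),"s",(-(X[:2]-h)@d).round(3),"into",((X[:2]-h)@n).round(3))
tri((248,58),(610,410)); tri((320,3),(728,410)); tri((28,327),(143,524)); tri((280,55),(640,440))
for s in (.045,.125,.19): print(s,(h-s*d).round(4))
for yaw in (45.6,-134.4):
  for s in (.045,.125):
    c=h-s*d; print(yaw,s,kin.solve_ik([*c,.146],down(np.radians(yaw))))
E
```

```text
[0.586 0.241 0.069] gap 0.001 s -0.019 into -0.015
[0.636 0.28  0.049] gap 0.0044 s -0.082 into -0.007
[0.453 0.083 0.177] gap 0.0005 s 0.188 into 0.0
[0.609 0.244 0.06 ] gap 0.0 s -0.037 into -0.001
0.045 [0.5525 0.1848]
0.125 [0.4965 0.1277]
0.19 [0.4511 0.0813]
45.6 0.045 [ 2.50357601e-01  3.92706371e-01  1.60616706e+00 -4.44089210e-16
  1.14271922e+00 -5.45512538e-01]
45.6 0.125 [ 1.69303417e-01  3.04921726e-01  1.75354860e+00 -4.44089210e-16
  1.08312233e+00 -6.26566722e-01]
-134.4 0.045 [ 2.50357601e-01  3.92706371e-01  1.60616706e+00 -4.44089210e-16
  1.14271922e+00  2.59608012e+00]
-134.4 0.125 [ 1.69303417e-01  3.04921726e-01  1.75354860e+00 -4.44089210e-16
  1.08312233e+00  2.51502593e+00]
```

```bash
cat >> h.py <<'E'
H=np.array([.584,.217]);A=np.radians(45.6);D=np.array([np.cos(A),np.sin(A)])
def squeeze(s):
    c=H-s*D;o=down(A)
    robot.gripper_to(.060,20); robot.movep([*c,.23],o)
    print("hit",robot.movel([*c,.142],.08,threshold=8))
    st();robot.gripper_to(.026,25);robot.sleep(.3);st()
def st():
    e=sensors.observe();print(round(e["time_s"],2),e["eef_pos"].round(4),"w",round(e["gripper_width"],4),"ff",round(float(e["finger_force"]),1),"F",e["contact_force"].round(1))
E
python3 - <<'E'
from h import *
squeeze(.045)
E
```

```text
hit False
3.98 [0.553  0.185  0.1426] w 0.0597 ff 0.0 F [-0.2  0.   1.2]
4.69 [0.5543 0.1858 0.1437] w 0.0268 ff 23.0 F [1.5 2.3 5.3]
```

The width stopped at 27 mm with 23 N, which fits a fully squeezed catch. I'll release it and check from above.

```bash
python3 - <<'E'
from h import *
robot.gripper_to(.060,20); e=sensors.observe()["eef_pos"]
robot.movel([*e[:2],.23],.15)
robot.movep([*(H-.125*D+np.array([.02,-.02])),.28],down(A))
cv2.imwrite("pics/w3.png",cams.snapshot("wrist")[:,:,::-1]);st()
E
```

```text
6.38 [0.5161 0.1076 0.279 ] w 0.0603 ff 0.0 F [ 0.4  0.2 -0. ]
```

View pics/w3.png

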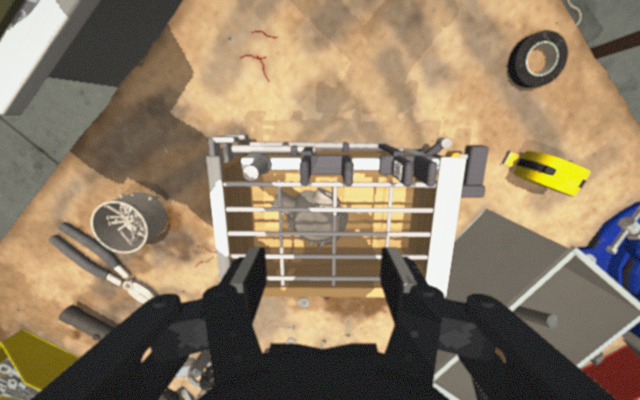

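The post is at (254,166). The outer catch ears are at about (307,165) and (348,165). The hinge catch ears, at about (400,167) and (428,168), look closer together. I'll check against predicted pixels and a crop.

```bash
python3 - <<'E'
from h import *
p=cams.camera_params("wrist")
for s in (.190,.144,.106,.064,.055,.035,.026): print(s,proj(p,[*(H-s*D),.179]).round(1))
im=cv2.imread("pics/w3.png")[130:200,200:480]
cv2.imwrite("pics/c3.png",cv2.resize(im,None,fx=2.8,fy=2.8,interpolation=3))
E
```

```text
0.19 [247.  173.8]
0.144 [301.6 173.7]
0.106 [346.7 173.7]
0.064 [396.6 173.7]
0.055 [407.3 173.7]
0.035 [431.1 173.7]
0.026 [441.8 173.7]
```

View pics/c3.png

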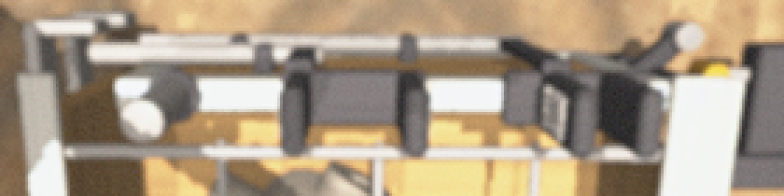

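The hinge-side ears are about 24 px apart against 43 px for the outer ones, so that catch is fully squeezed. The measured points sit 1–2 mm nearer the hinge than my fit, so I'll shift it by 1.5 mm and do the outer catch.

```bash
echo 'H=H+.0015*D' >> h.py; python3 - <<'E'
from h import *
squeeze(.125)
robot.gripper_to(.060,20); e=sensors.observe()["eef_pos"]
robot.movel([*e[:2],.23],.15)
o=down(A+np.pi/2);c=H-.19*D
robot.movep([*c,.23],o)
print("hit",robot.movel([*c,.145],.08,threshold=8));st()
robot.gripper_to(.010,40);st()
E
```

```text
hit False
8.18 [0.4981 0.1289 0.1425] w 0.0601 ff 0.0 F [0.8 0.3 0.7]
8.9 [0.4982 0.1287 0.143 ] w 0.0265 ff 22.7 F [-0.3  0.   6.2]
hit False
12.73 [0.4526 0.0824 0.1454] w 0.06 ff 0.0 F [0.5 0.4 0.3]
13.22 [0.4525 0.0822 0.1454] w 0.0129 ff 38.9 F [ 0.3 -1.5  3.4]
```

The outer catch is squeezed and the post is gripped (13 mm, 39 N). Now I'll swing the gate.

```bash
python3 - <<'E'
from h import *
P0=sensors.observe()["eef_pos"]; r=P0[:2]-H; z=P0[2]
print(np.hypot(*r))
for t in np.linspace(0,1.52,12)[1:]:
    v=np.array([[np.cos(t),np.sin(t)],[-np.sin(t),np.cos(t)]])@r
    robot.movel([*(H+v),.145],.07,orientation=down(A+np.pi/2-t))
    e=sensors.observe();print(round(t,2),e["eef_pos"][:2].round(3),e["contact_force"].round(1),round(e["gripper_width"],4))
robot.sleep(.5);st()
q=sensors.observe()["eef_pos"][:2]-H;print("angle",np.arctan2(r[1],r[0])%6.283-np.arctan2(q[1],q[0])%6.283)
cv2.imwrite("pics/s4.png",cams.snapshot("wrist")[:,:,::-1])
E
```

```text
0.18984893086235052
0.14 [0.435 0.102] [-0.  -1.8  5. ] 0.0129
0.28 [0.421 0.123] [ 0.2 -0.1  5.5] 0.0126
0.41 [0.41  0.147] [ 0.7 -0.4  6. ] 0.0124
0.55 [0.402 0.171] [ 1.4 -4.8  6.1] 0.0126
0.69 [0.398 0.197] [ 1.6 -1.1  5.7] 0.0128
0.83 [0.397 0.224] [1.2 0.3 4.9] 0.013
0.97 [0.4  0.25] [4.4 0.5 3.5] 0.0131
1.11 [0.406 0.275] [ 5.9 -2.3  5. ] 0.0125
1.24 [0.415 0.299] [ 5.3 -4.4  5.6] 0.0128
1.38 [0.428 0.321] [ 4.5 -5.4  7.3] 0.013
1.52 [0.444 0.342] [ 3.8 -5.9  7.1] 0.0128
19.48 [0.4433 0.3414 0.1453] w 0.0126 ff 39.5 F [ 5.1 -6.   7.5]
angle 1.513457219297024
```

View pics/s4.png

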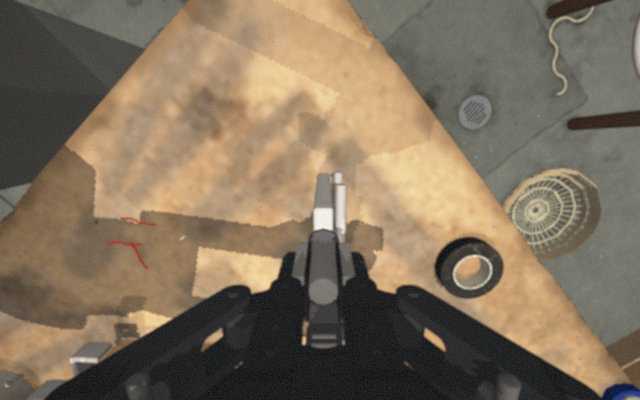

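The picture shows the gate's free end at (323,200) and the post gripped between the pads at (322,292), with the gate square to the cage at about 1.51 rad. The tape roll at (470,267) is untouched. I'm handing the job in.

```bash
python3 -c "
from bench import robot
print(robot.job_done())"
```

```text
the job is handed in; nothing more can be done
None
```

I squeezed both catches, hinge side first, then swung the gate to about 1.51 rad and handed the job in at about 19.5 s with the arm still gripping the post; the hand-in call returned no verdict.

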